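Sort the grossing-bench handful into its trays

ROBOT

A 7-joint arm with a two-finger parallel gripper is mounted at the origin on a cart in front of the work surface, level with it; the furniture and walls round the work are solid. World frame = base frame: x ahead of the robot, y to its left, z up, the work surface at z = 0. Lengths are in m, angles in rad, forces in N, time in s.
With the tool pointing down it reaches from about 0.425 to 1.025 m from the base axis. Payload 9.4 kg.
Tool frame: the origin (TCP) lies between the finger pads; the fingertips stand 22 mm ahead of it and the grasp point (between the pads) lies 3 mm ahead of it (robot.tip_extent is the distance from the TCP to the fingertips, in m); z points along the fingers, y is the line along which they close (so a half turn about z gives the same grasp; the last joint's range is limited). The gripper opens to 85 mm and grips with 20 to 120 N. Pads are 22 mm wide; open, the fingers measure 114 mm over their backs; the gripper's body (76 mm by 85 mm) begins 54 mm behind the grasp point. The pads swing forward as they close: fully open they stand 13 mm farther back than shut.
Start: joints at [1.035, 0.599, -0.003, 1.599, 0.002, 0.943, -0.08], TCP at [0.321, -0.65, 0.253] pointing down, gripper open.
Joint ranges: [-2.57, 2.57], [-0.35, 1.97], [-1.29, 1.29], [0.11, 2.56], [-1.05, 4.19], [0.11, 1.86], [-2.63, 2.63]. Speed limits (rad/s): [2.22, 2.22, 3.01, 3.01, 3.14, 3.14, 3.14].

INTERFACE

Orientations are given as [roll, pitch, yaw] about the fixed x, y, z axes, in that order (R = Rz(yaw) Ry(pitch) Rx(roll)).
In Python, from cell import robot gives the robot as it stands.
- The arm moves only by the shell command python3 -m inch 'ROWS' [OPENING] [FORCE]. ROWS is JSON, a list of rows, each an object of numbers: "tx", "ty", "tz": the shift along the tool's x, y, z in cm; "roll": the turn about the tool's z in degrees. A call has 1 to 8 rows; each row is the pose to reach, as a shift and turn from the pose commanded when the call began, along the tool's axes at that moment; what a row does not reach only later rows make up. A row lasts 1/10 s, in which the tool goes at most 50 mm and 8.59 degrees, less where a joint would pass 70% of its speed; a pose out of reach is approached as far as the arm can. A call with a gripper value outside its range is refused whole. OPENING is the opening, from 0 (shut) to 1 (fully open), set as the call begins (- or left out, the last holds). The fingers move at their own pace and stop on an object; FORCE is the grip in N (left out, the last holds). Time passes only in rows, so rows that repeat a pose let the fingers close. It gives the time, the measured TCP pose, the force, the opening and the grip force at its end, in the units of the state.
- robot.get_state(): the state, without advancing time (a new reading comes with each control period).
- robot.capture(name): name is "scene" or "side" or "wrist"; returns a dict with "frame" (384x512x3 uint8, red, green, blue), "camera_matrix" (3x3 intrinsics, pixels), "R" (3x3) and "t" (3): a world point X has camera coordinates R X + t. Camera axes: x right, y down, z forward; pixel columns grow to the right and rows downward; lengths in m; the calibration is good to about 2 mm. A picture is of the moment at which its call begins. There is no depth.
- robot.close_job(): hands the job in; it is judged then, once.
The state is a dict: "time_s": time; "joint_pos": joint angles; "dq": joint speeds; "effort": joint torques, N m; "position": TCP position; "ee_rot": TCP orientation; "wrist_force": force on the tool from outside, world axes, zero at the start; "ft_torque": the same for the moment, N m; "gripper_width": opening from 0.0 (shut) to 1.0 (fully open); "gripper_force": force on a finger pad.
Only numpy, scipy, OpenCV 4.12 (cv2) and the standard library are available. Lean on these libraries where they do the work, as an engineer would, in place of code of your own. Each camera call takes 0.05 s, during which the arm holds its last target. There are 200 camera calls.

TASK

Sort the handful on the dark mat into the trays behind it: the blue pen and the forceps go into the large blue tray, the cream cassette into the yellow tray and the white cassette into the green tray. Each must end up lying flat on its tray's floor, not on a wall or on another thing, and the red-capped jar and the white cup on the left must stay where they stand.

Things in the scene. Friction and masses are not known exactly. Their poses are not given: they have to be found in the camera images.
- blue_pen: Ballpoint pen lying on the dark mat (2 mm thick, fixed on the worktop z = 0), white barrel with a blue cap end; 142 mm long, 11 wide, 10 high. Origin: middle of its underside; its y axis runs along the pen, z up. Weighs about 15 g.
- forceps: Pale metal spring forceps (two legs joined at one end) lying flat on the dark mat; 136 mm long, 18 wide, 11 high. Origin: middle of the underside; y axis along the legs, z up. Grip across both legs at the middle; the legs are rigid here. Weighs about 28 g.
- cream_cassette: Flat perforated tissue cassette of cream-coloured plastic lying on the dark mat; 28 x 40 mm, 7 high. Origin: middle of the underside; the 40 mm side runs along its y axis, z up. Pick it up by its long sides (across x). Weighs about 12 g.
- white_cassette: The same cassette in cool white (slightly bluish) plastic: 28 x 40 mm, 7 high; origin and axes as for the cream one.
- tool_tray: The large blue plastic tray on the worktop behind the mat, fixed. Outside 110 x 168 mm, walls 3 mm thick and 12 mm high, floor 3 mm thick; inside 104 mm along its x axis and 162 mm along its y axis, one open compartment. Origin: centre of its underside, on the worktop (z = 0).
- yellow_tray: The small yellow plastic tray on the worktop behind the mat, fixed. Outside 80 x 86 mm, walls 3 mm thick and 12 mm high, floor 3 mm thick; inside 74 mm along its x axis and 80 mm along its y axis. Origin: centre of its underside, on the worktop.
- green_tray: The small green plastic tray on the worktop behind the mat, fixed; same sizes, origin and axes as the yellow tray.
- jar: Bystander: red-capped specimen jar, 66 mm across, 84 high, standing loose on the worktop to the left of the work. Origin: centre of its underside. Leave it alone.
- cup: Bystander: white snap-lid specimen cup, 72 mm across, 82 high, standing loose on the worktop to the left of the work. Origin: centre of its underside. Leave it alone.
Not all that is in view belongs to the job. What is shaped like the cream_cassette but brown or orange is not meant.

How it is judged:
By the outcome, as a careful person would: the job done as asked, in the order asked, and still so for the second after the job is handed in, with the robot touching nothing.
It also fails if it takes over 83 s, if anything falls off the work surface, if the arm or the gripper's body presses on something with over 40 N, if the wrist force passes 120 N, or if a joint passes its speed limit or range.

## Working session

There is one attempt and no reset: what is moved stays moved. The work goes in short steps, Python scripts to look and compute and a shell command to move; the robot and the scene stay as the last step left them, time stands still between calls to the robot, and variables do not carry over. Pictures are saved under pics/ and viewed, at most 18 in all, crops included, and the job is handed in when it is done.

```bash
ls; mkdir -p pics; python3 - <<'E'
from cell import robot
import cv2
for n in("scene","side","wrist"):
    c=robot.capture(n); cv2.imwrite(f"pics/{n}0.png",c["frame"][:,:,::-1])
    print(n,c["camera_matrix"].tolist(),(-c["R"].T@c["t"]).round(3), c["R"][2].round(2))
s=robot.get_state();print(s,robot.tip_extent)
E
```

```text
pics
scene [[453.7977341786386, 0.0, 255.91108915411021], [0.0, 453.7977341786386, 190.24623188360368], [0.0, 0.0, 1.0]] [-0.177  0.91   0.563] [ 0.63 -0.59 -0.5 ]
side [[366.56848724028043, 0.0, 255.84304063083482], [0.0, 366.56848724028043, 186.51815362583676], [0.0, 0.0, 1.0]] [ 0.072 -0.307  0.476] [ 0.44  0.74 -0.52]
wrist [[268.74656897278834, 0.0, 253.0556245355243], [0.0, 268.74656897278834, 195.5594828909382], [0.0, 0.0, 1.0]] [ 0.383 -0.619  0.372] [-0.24 -0.12 -0.96]
{'time_s': 0.15, 'joint_pos': array([ 1.03526929,  0.59994315, -0.00250749,  1.59994517,  0.00181876,
        0.94289609, -0.07976275]), 'dq': array([-0.00161616, -0.00272484,  0.00168024, -0.00310742, -0.00018002,
        0.00116127, -0.0001445 ]), 'effort': array([ 2.86814342e-03, -7.77001262e+01,  1.56663571e+00, -2.58236951e+01,
        1.24499726e-02,  6.84220257e-03, -3.27119984e-06]), 'position': array([ 0.32092766, -0.64973701,  0.25261489]), 'ee_rot': array([-3.14041125e+00,  1.49472695e-04,  4.58904116e-01]), 'wrist_force': array([ 0.21612276, -0.75122007,  0.36072041]), 'ft_torque': array([ 0.00020661,  0.0258865 , -0.03075128]), 'gripper_force': 0.0, 'gripper_width': 0.9983136974795007} 0.022
```

View pics/scene0.png

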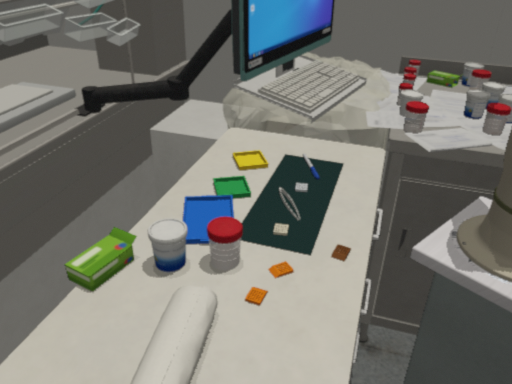

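View pics/side0.png

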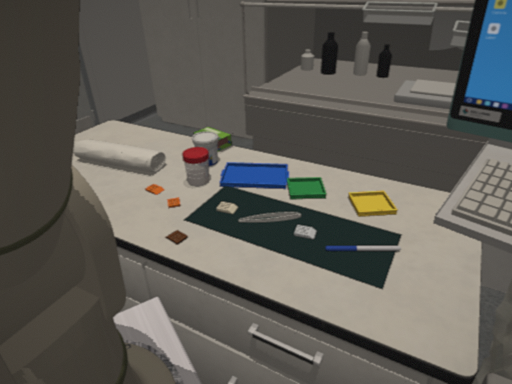

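The side and scene views show these candidates:

| Item | Scene pixel | Side pixel |
|---|---|---|
| Pen | (311,166) | (363,248) |
| Forceps | (290,203) | (270,217) |
| White cassette | (302,187) | (305,232) |
| Cream cassette | (281,229) | (228,208) |

The orange pieces at scene (281,270) and (256,296) and the brown one at (341,252) are decoys lying off the mat. The trays in the side view are blue (255,175), green (306,187) and yellow (372,203).

```bash
cat > h.py <<'E'
from cell import robot
import cv2, numpy as np
def cast(c,px,z):
    px=np.asarray(px,float).reshape(-1,2)
    d=np.c_[px,np.ones(len(px))]@np.linalg.inv(c["camera_matrix"]).T@c["R"]
    o=-c["R"].T@c["t"]
    return (o+d*((z-o[2])/d[:,2])[:,None])[:,:2]
def rect(c,mask,z,n=1,close=3):
    "n largest blobs: world minAreaRect centre, sides, long-axis angle, mean hsv"
    mask=cv2.morphologyEx(mask.astype(np.uint8)*255,cv2.MORPH_CLOSE,np.ones((close,close)))
    cs,_=cv2.findContours(mask,cv2.RETR_EXTERNAL,cv2.CHAIN_APPROX_NONE)
    out=[]
    for k in sorted(cs,key=cv2.contourArea)[::-1][:n]:
        w=cast(c,k[:,0],z); b=cv2.boxPoints(cv2.minAreaRect((w*1000).astype(np.float32)))
        e=[b[1]-b[0],b[2]-b[1]]; e.sort(key=np.linalg.norm)
        m=np.zeros(mask.shape,np.uint8);cv2.drawContours(m,[k],-1,255,-1)
        out.append((k[:,0].mean(0).round().tolist(),b.mean(0).round(1).tolist(),[round(float(np.linalg.norm(v)),1) for v in e],
          round(float(np.degrees(np.arctan2(e[1][1],e[1][0]))%180),1),[round(v) for v in cv2.mean(c["frame"],m)[:3]]))
    return out
E
python3 - <<'E'
from h import *
for n,roi in(("side",(190,190,400,272)),("scene",(245,153,345,243))):
    c=robot.capture(n);f=c["frame"];hsv=cv2.cvtColor(f,cv2.COLOR_RGB2HSV);H,S,V=cv2.split(hsv)
    print(n)
    dark=(V<70).astype(np.uint8)*255
    box=np.zeros(V.shape,bool);box[roi[1]:roi[3],roi[0]:roi[2]]=1
    cs,_=cv2.findContours(cv2.morphologyEx(dark*box,cv2.MORPH_CLOSE,np.ones((9,9))),0,2)
    k=cv2.convexHull(max(cs,key=cv2.contourArea)); m=np.zeros(V.shape,np.uint8);cv2.drawContours(m,[k],-1,1,-1);m=cv2.erode(m,np.ones((5,5)))
    for r in rect(c,(m>0)&((V>95)|((S>150)&(H>105)&(V>70))),.007,6):print(r)
    for nm,lo,hi in(("blue",105,125),("green",60,88),("yellow",22,32)):
        b=np.zeros(V.shape,bool)
        x0,y0,x1,y1=(210,155,400,220) if n=="side" else (178,145,272,242)
        b[y0:y1,x0:x1]=1
        print(nm,rect(c,b&(H>=lo)&(H<=hi)&(S>140)&(V>60),.009))
E
```

```text
side
([319.0, 207.0], [551.5999755859375, 220.5], [56.3, 306.6], 119.4, [167, 159, 145])
([269.0, 217.0], [429.8999938964844, 238.0], [27.0, 134.8], 154.6, [102, 99, 93])
([360.0, 247.0], [520.5, 58.5], [8.8, 132.1], 147.3, [100, 106, 129])
([305.0, 231.0], [463.5, 156.39999389648438], [35.4, 42.9], 128.3, [146, 145, 141])
([227.0, 207.0], [369.79998779296875, 323.29998779296875], [36.1, 45.7], 122.6, [154, 144, 123])
blue [([254.0, 175.0], [497.6000061035156, 415.8999938964844], [124.3, 172.4], 143.7, [34, 71, 137])]
green [([306.0, 188.0], [569.0, 289.70001220703125], [83.7, 90.7], 60.7, [41, 104, 55])]
yellow [([372.0, 203.0], [654.0999755859375, 155.6999969482422], [90.5, 93.9], 62.7, [164, 140, 48])]
scene
([281.0, 228.0], [363.79998779296875, 326.3999938964844], [30.7, 40.1], 129.0, [158, 152, 133])
([301.0, 186.0], [458.29998779296875, 159.5], [29.7, 40.8], 131.9, [145, 147, 145])
([289.0, 203.0], [426.0, 235.8000030517578], [21.0, 144.3], 149.3, [105, 106, 100])
([313.0, 169.0], [501.70001220703125, 65.80000305175781], [13.1, 104.2], 144.8, [67, 83, 121])
blue [([205.0, 215.0], [499.0, 419.6000061035156], [109.7, 176.9], 140.0, [33, 90, 167])]
green [([231.0, 187.0], [565.7999877929688, 294.3999938964844], [78.6, 96.2], 148.9, [39, 125, 63])]
yellow [([249.0, 160.0], [647.9000244140625, 159.39999389648438], [81.0, 104.7], 152.2, [171, 153, 35])]
```

```bash
cat >> h.py <<'E'
def rows(x,y,z,yaw):
    "tool-frame move (cm, deg) from the present pose to world mm / deg"
    from scipy.spatial.transform import Rotation as Ro
    s=robot.get_state(); R=Ro.from_euler("xyz",s["ee_rot"]).as_matrix()
    d=R.T@(np.array([x,y,z])/1000-s["position"])*100
    r=(np.degrees(s["ee_rot"][2])-yaw+180)%360-180
    print("move tx %.2f ty %.2f tz %.2f roll %.1f"%(*d,r))
def st():
    s=robot.get_state();print("t %.2f"%s["time_s"],(s["position"]*1000).round(1),np.degrees(s["ee_rot"]).round(1),s["wrist_force"].round(1),round(s["gripper_width"],3),round(s["gripper_force"],1),s["joint_pos"].round(2))
E
python3 - <<'E'
from h import *
rows(500,200,300,147)
c=robot.capture("scene");print("jar,cup base centre approx",cast(c,[[225,258],[170,258]],0))
c=robot.capture("side");print(cast(c,[[197,180]],0))
E
```

```text
move tx 53.69 ty -68.27 tz -4.67 roll -120.7
jar,cup base centre approx [[0.37116564 0.47310557]
 [0.44157878 0.5536388 ]]
[[0.36577969 0.48633208]]
```

```bash
python3 -m inch '[{"tx":53.7,"ty":-68.3,"tz":-4.7,"roll":-120.7},{"tx":53.7,"ty":-68.3,"tz":-4.7,"roll":-120.7},{"tx":53.7,"ty":-68.3,"tz":-4.7,"roll":-120.7},{"tx":53.7,"ty":-68.3,"tz":-4.7,"roll":-120.7},{"tx":53.7,"ty":-68.3,"tz":-4.7,"roll":-120.7},{"tx":53.7,"ty":-68.3,"tz":-4.7,"roll":-120.7},{"tx":53.7,"ty":-68.3,"tz":-4.7,"roll":-120.7},{"tx":53.7,"ty":-68.3,"tz":-4.7,"roll":-120.7}]' 0.4; python3 -c "
from h import *
st();rows(500,200,300,147)"
```

```text
time_s: 1.15
position: [0.4035, -0.2574, 0.2753]
ee_rot: [3.141, 0.001, 1.665]
wrist_force: [1.1, -0.2, -0.8]
gripper_width: 0.397
gripper_force: 0.0
t 1.15 [ 403.5 -257.4  275.3] [180.    0.   95.4] [ 1.1 -0.2 -0.8] 0.397 0.0 [ 0.76  0.3  -0.4   2.11  0.17  0.77  0.35]
move tx 44.63 ty 13.90 tz -2.50 roll -51.6
```

```bash
python3 -m inch '[{"tx":44.6,"ty":13.9,"tz":-2.5,"roll":-51.6},{"tx":44.6,"ty":13.9,"tz":-2.5,"roll":-51.6},{"tx":44.6,"ty":13.9,"tz":-2.5,"roll":-51.6},{"tx":44.6,"ty":13.9,"tz":-2.5,"roll":-51.6},{"tx":44.6,"ty":13.9,"tz":-2.5,"roll":-51.6},{"tx":44.6,"ty":13.9,"tz":-2.5,"roll":-51.6},{"tx":44.6,"ty":13.9,"tz":-2.5,"roll":-51.6},{"tx":44.6,"ty":13.9,"tz":-2.5,"roll":-51.6}]' >/dev/null; python3 -m inch '[{"tx":5,"ty":0},{"tx":5,"ty":0}]' >/dev/null;  python3 -c "
from h import *
st();c=robot.capture('wrist');cv2.imwrite('pics/w1.png',c['frame'][:,:,::-1])"
```

```text
t 1.95 [488.5 132.8 296.5] [180.    0.  146.6] [ 1.1 -0.2  0.2] 0.401 0.0 [ 0.17  0.36 -0.72  2.01  0.3   0.88  0.27]schema error: expected keys tx, ty, tz, roll
```

View pics/w1.png

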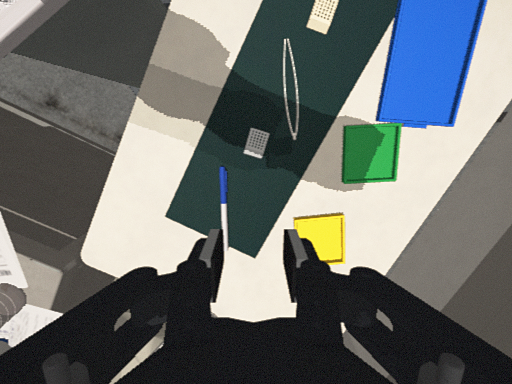

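The wrist view shows the pen at (224,205) partly behind a finger, the white cassette at (257,143), the forceps at (291,90), the cream cassette at (322,12), the green tray at (371,153), the yellow tray at (320,238) and the blue tray clipped at (430,60). I'll measure what I can here, then move forward and look again.

```bash
cat >> h.py <<'E'
def meas():
    c=robot.capture("wrist");f=c["frame"];H,S,V=cv2.split(cv2.cvtColor(f,cv2.COLOR_RGB2HSV))
    dark=(V<75)&(H>70)&(H<110)&(S>60)
    k=cv2.morphologyEx(dark.astype(np.uint8),cv2.MORPH_CLOSE,np.ones((25,25)))
    cs,_=cv2.findContours(k,0,2);m=np.zeros(V.shape,np.uint8);cv2.drawContours(m,[cv2.convexHull(max(cs,key=cv2.contourArea))],-1,1,-1)
    m=cv2.erode(m,np.ones((5,5)))
    for r in rect(c,(m>0)&((V>90)|((S>150)&(H>108)&(V>70))),.008,5):print(r)
    for nm,lo,hi in(("blue",105,125),("green",60,88),("yellow",22,32)):
        print(nm,rect(c,(H>=lo)&(H<=hi)&(S>140)&(V>60),.010,2))
    return c
E
python3 -c "
from h import *
meas()"
python3 -m inch '[{"tx":10,"ty":1.5,"tz":0,"roll":0},{"tx":10,"ty":1.5,"tz":0,"roll":0},{"tx":10,"ty":1.5,"tz":0,"roll":0},{"tx":10,"ty":1.5,"tz":0,"roll":0}]' >/dev/null;  python3 -c "
from h import *
st();c=meas();cv2.imwrite('pics/w2.png',c['frame'][:,:,::-1])"
```

```text
([342.0, 211.0], [699.0999755859375, 238.60000610351562], [384.5, 545.3], 113.7, [175, 184, 174])
([172.0, 161.0], [455.5, 51.70000076293945], [154.2, 502.7], 107.3, [226, 220, 206])
([283.0, 92.0], [427.70001220703125, 237.5], [20.4, 134.3], 152.5, [96, 104, 98])
([33.0, 319.0], [519.9000244140625, -343.70001220703125], [44.9, 205.1], 106.6, [212, 207, 200])
([314.0, 18.0], [368.20001220703125, 322.6000061035156], [30.4, 43.9], 127.9, [227, 217, 187])
blue [([421.0, 63.0], [500.79998779296875, 414.8999938964844], [115.6, 172.4], 143.2, [45, 109, 216]), ([216.0, 187.0], [487.20001220703125, 79.0], [12.5, 57.9], 147.0, [46, 75, 158])]
green [([363.0, 156.0], [569.5, 291.70001220703125], [81.9, 86.4], 149.7, [44, 133, 65])]
yellow [([317.0, 236.0], [652.5, 157.39999389648438], [80.8, 91.2], 153.0, [237, 222, 59])]
t 2.45 [412.3 199.  296.5] [1.800e+02 1.000e-01 1.468e+02] [ 0.  -0.9  1.5] 0.404 0.0 [ 0.03  0.3  -0.76  2.1   0.27  0.84  0.1 ]
([377.0, 218.0], [622.7999877929688, 289.29998779296875], [241.9, 419.0], 179.8, [146, 169, 169])
([180.0, 180.0], [361.5, 67.19999694824219], [119.7, 519.1], 120.8, [220, 214, 200])
([255.0, 297.0], [592.0, 75.4000015258789], [136.6, 155.8], 65.1, [232, 223, 195])
([279.0, 160.0], [428.6000061035156, 237.0], [19.8, 136.7], 155.0, [83, 89, 84])
([308.0, 93.0], [368.0, 322.70001220703125], [31.0, 42.5], 127.5, [227, 218, 190])
blue [([409.0, 130.0], [498.1000061035156, 416.1000061035156], [115.6, 177.5], 142.6, [45, 109, 215]), ([470.0, 30.0], [416.8999938964844, 542.9000244140625], [19.7, 52.5], 141.3, [20, 39, 76])]
green [([355.0, 215.0], [569.0, 292.29998779296875], [81.2, 88.3], 149.6, [55, 170, 82])]
yellow [([288.0, 297.0], [638.9000244140625, 130.1999969482422], [20.3, 93.3], 153.1, [214, 195, 52]), ([475.0, 40.0], [432.6000061035156, 545.5], [5.2, 6.6], 69.4, [99, 81, 22])]
```

View pics/w2.png

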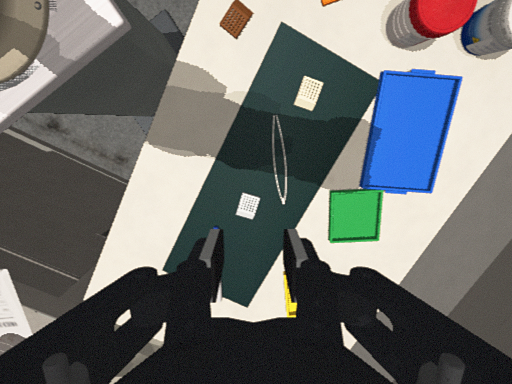

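This view shows the cream cassette at (309,92), warm in tone (227,218,190). The white cassette is at (248,205), neutral in tone, and the forceps are at (281,160). The brown decoy at (236,18) is off the mat, and the jar and cup are at the top right. I'll go above the pen and take a close look.

```bash
python3 -c "
from h import *
rows(521,57,120,147)"
```

```text
move tx -16.75 ty -5.87 tz 17.65 roll -0.3
```

```bash
python3 -m inch '[{"tx":-16.75,"ty":-5.9,"tz":17.6,"roll":0},{"tx":-16.75,"ty":-5.9,"tz":17.6,"roll":0},{"tx":-16.75,"ty":-5.9,"tz":17.6,"roll":0},{"tx":-16.75,"ty":-5.9,"tz":17.6,"roll":0},{"tx":-16.75,"ty":-5.9,"tz":17.6,"roll":0},{"tx":-16.75,"ty":-5.9,"tz":17.6,"roll":0},{"tx":-16.75,"ty":-5.9,"tz":17.6,"roll":0}]' 0.5 >/dev/null;  python3 -c "
from h import *
st();c=robot.capture('wrist');cv2.imwrite('pics/w3.png',c['frame'][:,:,::-1])
H,S,V=cv2.split(cv2.cvtColor(c['frame'],cv2.COLOR_RGB2HSV))
print(rect(c,(H>=105)&(H<=125)&(S>140)&(V>60),.008,2))"
```

```text
t 3.20 [520.5  55.5 119. ] [-1.799e+02 -1.000e-01  1.464e+02] [ 0.1 -0.7  0.6] 0.501 0.0 [ 0.15  0.61 -0.52  2.15  0.6   0.53  0.16]
[([252.0, 154.0], [487.20001220703125, 77.69999694824219], [10.9, 58.0], 146.8, [27, 44, 92])]
```

View pics/w3.png

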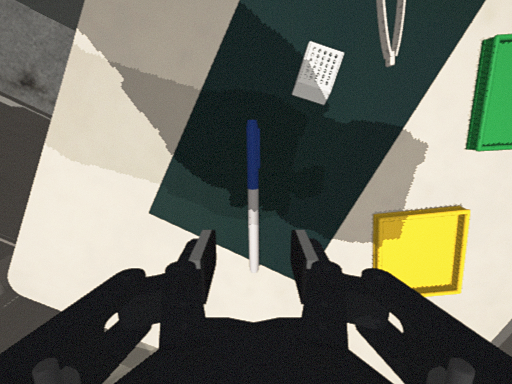

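The pen runs from (252,120) at the blue end to (254,271) at the white end. The white cassette is at (318,72) and the yellow tray at (420,250).

```bash
python3 -c "
from h import *
c=robot.capture('wrist')
p=cast(c,[[252,120],[254,271.5]],.007)*1000;print(p,p.mean(0),np.linalg.norm(p[1]-p[0]))
H,S,V=cv2.split(cv2.cvtColor(c['frame'],cv2.COLOR_RGB2HSV))
b=np.zeros(V.shape,bool);b[30:115,285:355]=1
print(rect(c,b&(V>120),.008))
print(rect(c,(H>=22)&(H<=32)&(S>120)&(V>60),.010))
rows(*p.mean(0),26,147)"
```

```text
[[462.8644727   94.55004395]
 [582.88931145  17.40730309]] [522.87689208  55.97867352] 142.67783423568534
[([316.0, 73.0], [462.0, 156.10000610351562], [29.2, 40.5], 130.2, [198, 196, 191])]
[([421.0, 246.0], [651.7000122070312, 156.3000030517578], [86.3, 92.4], 152.7, [223, 205, 53])]
move tx -0.27 ty -0.00 tz 9.48 roll -0.4
```

```bash
python3 -m inch '[{"tx":-0.25,"ty":0,"tz":4.5,"roll":-0.4},{"tx":-0.25,"ty":0,"tz":7.5,"roll":-0.4},{"tx":-0.25,"ty":0,"tz":9.2,"roll":-0.4},{"tx":-0.25,"ty":0,"tz":9.2,"roll":-0.4}]' 0.28 && python3 -m inch '[{"tx":0,"ty":0,"tz":0,"roll":0},{"tx":0,"ty":0,"tz":0.2,"roll":0},{"tx":0,"ty":0,"tz":0.2,"roll":0}]';python3 -c "
from h import *
st();c=robot.capture('side');cv2.imwrite('pics/s4.png',cv2.resize(c['frame'][190:310,290:450,::-1],None,fx=4,fy=4))"
```

```text
time_s: 3.7
position: [0.5219, 0.057, 0.0277]
ee_rot: [-3.141, -0.001, 2.569]
wrist_force: [-0.5, 0.8, 0.4]
gripper_width: 0.282
gripper_force: 0.0
time_s: 4.0
position: [0.5231, 0.056, 0.0274]
ee_rot: [3.14, 0.001, 2.566]
wrist_force: [0.3, -0.9, -0.2]
gripper_width: 0.282
gripper_force: 0.0
t 4.00 [523.1  56.   27.4] [1.799e+02 1.000e-01 1.470e+02] [ 0.3 -0.9 -0.2] 0.282 0.0 [ 0.01  0.75 -0.33  2.19  0.78  0.32  0.01]
```

View pics/s4.png

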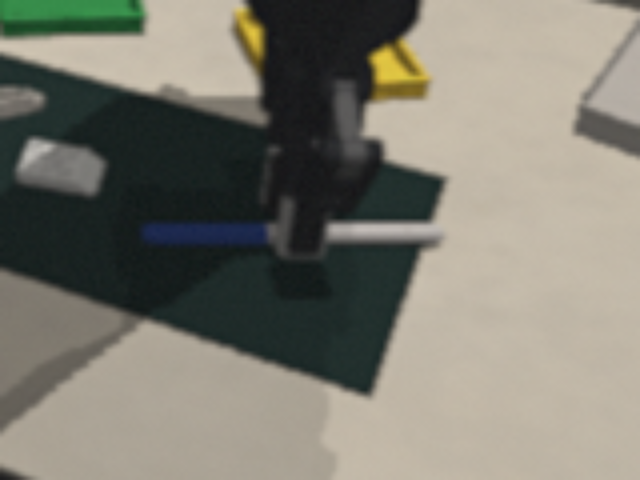

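The finger at (300,240) in the crop straddles the pen's middle, just clear of the mat. I'll close.

```bash
python3 -m inch '[{"tx":0,"ty":0,"tz":0,"roll":0},{"tx":0,"ty":0,"tz":0.1,"roll":0},{"tx":0,"ty":0,"tz":0.1,"roll":0},{"tx":0,"ty":0,"tz":0.1,"roll":0}]' 0 30 && python3 -m inch '[{"tx":0,"ty":0,"tz":-3,"roll":0},{"tx":0,"ty":0,"tz":-5,"roll":0},{"tx":0,"ty":0,"tz":-5,"roll":0}]'; python3 -c "
from h import *
c=robot.capture('side');cv2.imwrite('pics/s5.png',cv2.resize(c['frame'][140:300,250:460,::-1],None,fx=3,fy=3))
a=np.radians(142.6);u=np.array([-np.sin(a),np.cos(a)])
print(u)
p=np.array([498,416])
for k in(28,-28):print(p+k*u)
rows(*(p+28*u),80,142.6)
rows(*(p-28*u),80,142.6)
"
```

```text
time_s: 4.45
position: [0.5228, 0.0558, 0.0269]
ee_rot: [3.141, 0.002, 2.566]
wrist_force: [-2.9, -1.2, 21.0]
gripper_width: 0.096
gripper_force: 31.8
time_s: 4.75
position: [0.5236, 0.0558, 0.0775]
ee_rot: [3.139, 0.003, 2.566]
wrist_force: [0.5, -0.2, 0.1]
gripper_width: 0.099
gripper_force: 29.4
[-0.60737584 -0.79441462]
[480.99347649 393.75639063]
[515.00652351 438.24360937]
move tx 21.96 ty 26.05 tz -0.36 roll 4.4
move tx 21.54 ty 31.64 tz -0.35 roll 4.4
```

View pics/s5.png

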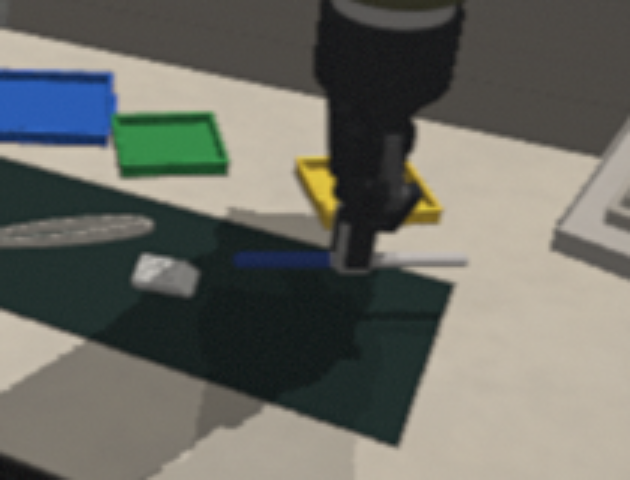

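The pen is held level, at (235–465,260) in the crop. I'll carry it to the far side of the blue tray.

```bash
python3 -m inch '[{"tx":21.5,"ty":31.6,"tz":-1.5,"roll":4.4},{"tx":21.5,"ty":31.6,"tz":-1.5,"roll":4.4},{"tx":21.5,"ty":31.6,"tz":-1.5,"roll":4.4},{"tx":21.5,"ty":31.6,"tz":-1.5,"roll":4.4},{"tx":21.5,"ty":31.6,"tz":-1.5,"roll":4.4},{"tx":21.5,"ty":31.6,"tz":-1.5,"roll":4.4},{"tx":21.5,"ty":31.6,"tz":-1.5,"roll":4.4},{"tx":21.5,"ty":31.6,"tz":-1.5,"roll":4.4}]' >/dev/null; python3 -m inch '[{"tx":0,"ty":0,"tz":0,"roll":0},{"tx":0,"ty":0,"tz":0,"roll":0},{"tx":0,"ty":0,"tz":0,"roll":0}]'>/dev/null; python3 -c "
from h import *
st();rows(515,438,29,142.6)
c=robot.capture('wrist');cv2.imwrite('pics/w6.png',c['frame'][:,:,::-1])"
```

```text
t 5.90 [514.1 436.2  89.1] [-1.799e+02  1.000e-01  1.426e+02] [-0.3  0.1 -0.4] 0.099 29.5 [-0.5   0.77 -0.45  1.82  0.51  0.68 -0.34]
move tx 0.04 ty 0.21 tz 6.01 roll -0.0
```

View pics/w6.png

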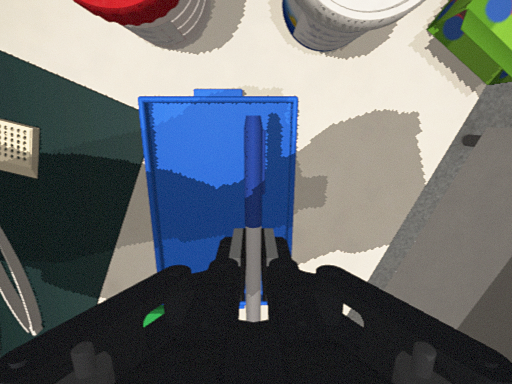

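The pen (253,116–318) lies above the blue tray and parallel to it. The tray's top corners are at (139,98) and (298,98). The cup is beyond it, at (340,25).

```bash
python3 -c "
from h import *
c=robot.capture('wrist')
a=np.radians(142.6);ex=np.array([np.cos(a),np.sin(a)]);u=np.array([-np.sin(a),np.cos(a)])
f=lambda p,z:print(((cast(c,p,z)*1000-[498,416])@np.c_[ex,u]).round(1).tolist())
f([[139,98],[298,98]],.012); f([[253,116],[255,320]],.071)"
```

```text
[[82.8, 52.5], [82.7, -57.4]]
[[70.1, -26.4], [-50.2, -27.6]]
```

```bash
python3 -m inch '[{"tx":0,"ty":0.1,"tz":3,"roll":0},{"tx":0,"ty":0.1,"tz":5,"roll":0},{"tx":0,"ty":0.1,"tz":6.05,"roll":0},{"tx":0,"ty":0.1,"tz":6.05,"roll":0},{"tx":0,"ty":0.1,"tz":6.05,"roll":0}]' && python3 -m inch '[{"tx":0,"ty":0,"tz":0,"roll":0},{"tx":0,"ty":0,"tz":0,"roll":0},{"tx":0,"ty":0,"tz":-1,"roll":0},{"tx":0,"ty":0,"tz":-4,"roll":0},{"tx":0,"ty":0,"tz":-7,"roll":0},{"tx":0,"ty":0,"tz":-8,"roll":0}]' 0.25 && python3 -c "
from h import *
st();rows(428.5,237,85,153)"
```

```text
time_s: 6.5
position: [0.5149, 0.4386, 0.0302]
ee_rot: [3.141, 0.0, 2.489]
wrist_force: [-0.0, 0.0, -0.9]
gripper_width: 0.099
gripper_force: 30.7
time_s: 7.1
position: [0.5155, 0.44, 0.1137]
ee_rot: [3.137, 0.001, 2.49]
wrist_force: [0.4, 0.6, 0.2]
gripper_width: 0.246
gripper_force: 0.0
t 7.10 [515.5 440.  113.7] [179.7   0.  142.6] [0.4 0.6 0.2] 0.246 0.0 [-0.49  0.74 -0.48  1.8   0.49  0.71 -0.32]
move tx -5.41 ty -21.43 tz 2.77 roll -10.4
```

```bash
python3 -m inch '[{"tx":-5.4,"ty":-21.4,"tz":1.8,"roll":-10.4},{"tx":-5.4,"ty":-21.4,"tz":1.8,"roll":-10.4},{"tx":-5.4,"ty":-21.4,"tz":1.8,"roll":-10.4},{"tx":-5.4,"ty":-21.4,"tz":1.8,"roll":-10.4},{"tx":-5.4,"ty":-21.4,"tz":1.8,"roll":-10.4},{"tx":-5.4,"ty":-21.4,"tz":1.8,"roll":-10.4},{"tx":-5.4,"ty":-21.4,"tz":1.8,"roll":-10.4}]' 0.4 >/dev/null; python3 -c "
from h import *
st();rows(428.5,237,28,153)
c=robot.capture('wrist');cv2.imwrite('pics/w7.png',c['frame'][:,:,::-1])"
```

```text
t 7.80 [428.2 236.3  92.2] [179.9   0.  153. ] [-0.7  0.3  0.3] 0.4 0.0 [-0.31  0.62 -0.44  2.24  0.68  0.4  -0.21]
move tx 0.01 ty 0.07 tz 6.42 roll 0.0
```

View pics/w7.png

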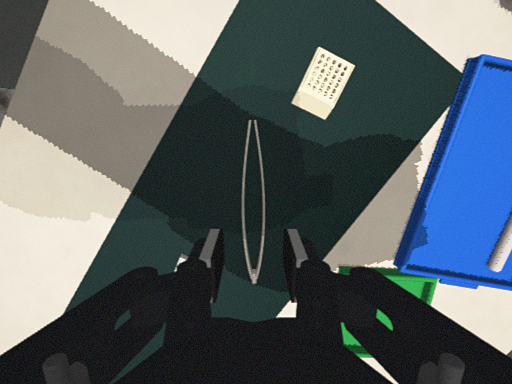

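The forceps run from (252,121) to (254,283), centred between the fingers. The cream cassette is at (323,83), and the pen's white end at (500,265) lies inside the blue tray.

```bash
python3 -c "
from h import *
c=robot.capture('wrist')
p=cast(c,[[252,120],[254,284]],.008)*1000;print(p,p.mean(0),np.linalg.norm(p[1]-p[0]))
rows(*p.mean(0),29,153)
H,S,V=cv2.split(cv2.cvtColor(c['frame'],cv2.COLOR_RGB2HSV))
b=np.zeros(V.shape,bool);b[40:125,285:360]=1
print(rect(c,b&(V>150),.008))"

```

```text
[[367.16915887 268.39846001]
 [490.26075572 207.6138803 ]] [428.71495729 238.00617015] 137.28185003136934
move tx 0.01 ty 0.05 tz 6.31 roll 0.1
[([321.0, 83.0], [367.79998779296875, 322.8999938964844], [29.2, 40.6], 128.0, [235, 226, 199])]
```

```bash
python3 -m inch '[{"tx":0,"ty":0.1,"tz":3,"roll":0},{"tx":0,"ty":0.1,"tz":5.5,"roll":0},{"tx":0,"ty":0.1,"tz":6.4,"roll":0},{"tx":0,"ty":0.1,"tz":6.4,"roll":0}]' && python3 -m inch '[{"tx":0,"ty":0,"tz":0,"roll":0},{"tx":0,"ty":0,"tz":0,"roll":0},{"tx":0,"ty":0,"tz":0,"roll":0},{"tx":0,"ty":0,"tz":0,"roll":0}]' 0 30  && python3 -m inch '[{"tx":0,"ty":0,"tz":-3,"roll":0},{"tx":0,"ty":0,"tz":-6,"roll":0},{"tx":0,"ty":0,"tz":-6,"roll":0}]'; python3 -c "
from h import *
c=robot.capture('side');cv2.imwrite('pics/s8.png',cv2.resize(c['frame'][120:260,180:390,::-1],None,fx=3,fy=3))
a=np.radians(142.6);u=np.array([-np.sin(a),np.cos(a)])
rows(*(np.array([500,417])+20*u),90,142.6)
"
```

```text
time_s: 8.3
position: [0.4278, 0.2382, 0.0264]
ee_rot: [-3.141, -0.001, 2.673]
wrist_force: [1.3, -0.7, 0.4]
gripper_width: 0.396
gripper_force: 0.0
time_s: 8.7
position: [0.4285, 0.2369, 0.0283]
ee_rot: [3.141, 0.0, 2.671]
wrist_force: [-0.0, 0.5, -0.2]
gripper_width: 0.2
gripper_force: 30.7
time_s: 9.0
position: [0.4294, 0.2372, 0.0907]
ee_rot: [3.138, 0.002, 2.67]
wrist_force: [0.1, 0.3, -1.5]
gripper_width: 0.194
gripper_force: 30.8
move tx 2.24 ty 17.30 tz -0.01 roll 10.4
```

View pics/s8.png

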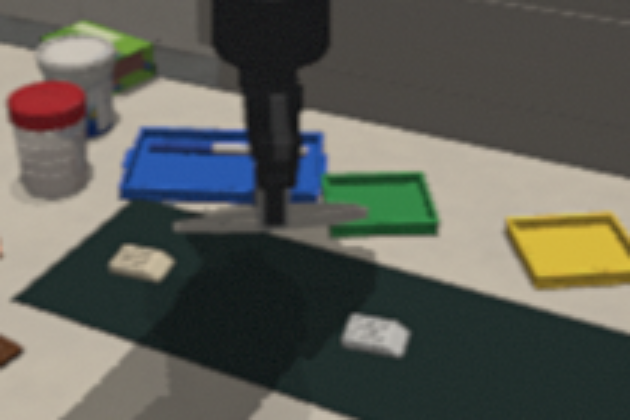

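The forceps are held level, at (175–365,218) in the crop, and the pen lies in the blue tray at (150–300,150). I'll carry the forceps to the near side.

```bash
python3 -m inch '[{"tx":2.2,"ty":17.3,"tz":0,"roll":10.4},{"tx":2.2,"ty":17.3,"tz":0,"roll":10.4},{"tx":2.2,"ty":17.3,"tz":0,"roll":10.4},{"tx":2.2,"ty":17.3,"tz":0,"roll":10.4},{"tx":2.2,"ty":17.3,"tz":0,"roll":10.4},{"tx":2.2,"ty":17.3,"tz":0,"roll":10.4},{"tx":2.2,"ty":17.3,"tz":0,"roll":10.4}]' >/dev/null; python3 -c "
from h import *
st();a=np.radians(142.6);u=np.array([-np.sin(a),np.cos(a)])
rows(*(np.array([500,417])+20*u),29.5,142.6)
c=robot.capture('wrist');cv2.imwrite('pics/w9.png',c['frame'][:,:,::-1])"
```

```text
t 9.75 [486.5 399.3  86.9] [-179.9    0.   142.6] [-0.1 -0.2  0.2] 0.194 30.7 [-0.48  0.74 -0.45  1.92  0.54  0.61 -0.37]
move tx 0.01 ty 0.24 tz 5.74 roll 0.0
```

View pics/w9.png

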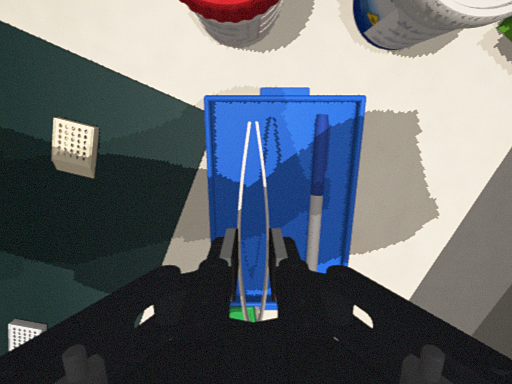

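The forceps are over the near half of the tray (240–268,120–320), with the pen clear at (318,115–270). I'll lower, release and go to the cream cassette.

```bash
python3 -m inch '[{"tx":0,"ty":0.1,"tz":3,"roll":0},{"tx":0,"ty":0.1,"tz":5,"roll":0},{"tx":0,"ty":0.1,"tz":5.8,"roll":0},{"tx":0,"ty":0.1,"tz":5.8,"roll":0},{"tx":0,"ty":0.1,"tz":5.8,"roll":0}]' && python3 -m inch '[{"tx":0,"ty":0,"tz":0,"roll":0},{"tx":0,"ty":0,"tz":0,"roll":0},{"tx":0,"ty":0,"tz":-1,"roll":0},{"tx":0,"ty":0,"tz":-4,"roll":0},{"tx":0,"ty":0,"tz":-6,"roll":0},{"tx":0,"ty":0,"tz":-6,"roll":0}]' 0.29 && python3 -c "
from h import *
st();rows(368,323,85,128)"
```

```text
time_s: 10.3
position: [0.4876, 0.4014, 0.0301]
ee_rot: [3.142, 0.0, 2.489]
wrist_force: [0.4, -0.4, -0.2]
gripper_width: 0.198
gripper_force: 33.0
time_s: 10.9
position: [0.4887, 0.4029, 0.0933]
ee_rot: [3.137, 0.001, 2.489]
wrist_force: [0.0, 0.8, 0.8]
gripper_width: 0.29
gripper_force: 0.0
t 10.90 [488.7 402.9  93.3] [179.7   0.  142.6] [0.  0.8 0.8] 0.29 0.0 [-0.48  0.73 -0.46  1.92  0.54  0.62 -0.37]
move tx 4.74 ty -13.68 tz 0.76 roll 14.6
```

```bash
python3 -m inch '[{"tx":4.7,"ty":-13.6,"tz":0,"roll":14.6},{"tx":4.7,"ty":-13.6,"tz":0,"roll":14.6},{"tx":4.7,"ty":-13.6,"tz":0,"roll":14.6},{"tx":4.7,"ty":-13.6,"tz":0,"roll":14.6},{"tx":4.7,"ty":-13.6,"tz":0,"roll":14.6},{"tx":4.7,"ty":-13.6,"tz":0,"roll":14.6}]' 0.52 >/dev/null; python3 -c "
from h import *
st();rows(368,323,27,128)
c=robot.capture('wrist');cv2.imwrite('pics/w10.png',c['frame'][:,:,::-1])
H,S,V=cv2.split(cv2.cvtColor(c['frame'],cv2.COLOR_RGB2HSV))
b=np.zeros(V.shape,bool);b[150:330,220:285]=1
print(rect(c,b&(V>110),.008,2))
"
```

```text
t 11.50 [368.7 323.3  89.9] [179.9  -0.  128. ] [-0.3  0.6 -0. ] 0.517 0.0 [-0.61  0.61 -0.31  2.25  0.54  0.35 -0.72]
move tx 0.02 ty -0.08 tz 6.29 roll 0.0
[([251.0, 207.0], [366.5, 324.6000061035156], [28.3, 38.3], 129.0, [135, 126, 106])]
```

View pics/w10.png

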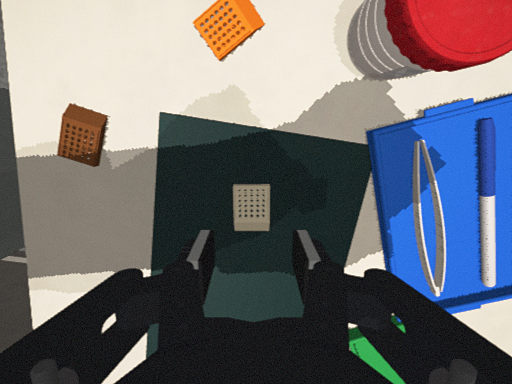

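The cream cassette at (251,207) is centred between the fingers. The forceps (430,220) and pen (487,200) lie flat inside the blue tray. The orange (228,28) and brown (82,135) decoys are well away.

```bash
python3 -m inch '[{"tx":0.1,"ty":-0.1,"tz":3,"roll":0},{"tx":0.1,"ty":-0.1,"tz":5.5,"roll":0},{"tx":0.1,"ty":-0.1,"tz":6.35,"roll":0},{"tx":0.1,"ty":-0.1,"tz":6.35,"roll":0}]' && python3 -m inch '[{"tx":0,"ty":0,"tz":0,"roll":0},{"tx":0,"ty":0,"tz":0,"roll":0},{"tx":0,"ty":0,"tz":0,"roll":0},{"tx":0,"ty":0,"tz":0,"roll":0}]' 0.2 30  && python3 -m inch '[{"tx":0,"ty":0,"tz":-3,"roll":0},{"tx":0,"ty":0,"tz":-6,"roll":0},{"tx":0,"ty":0,"tz":-6.5,"roll":0},{"tx":0,"ty":0,"tz":-6.5,"roll":0}]'; python3 -c "
from h import *
rows(652,157,90,153)
rows(652,157,90,63)
"
```

```text
time_s: 11.95
position: [0.3663, 0.3225, 0.0251]
ee_rot: [-3.14, 0.001, 2.235]
wrist_force: [-1.3, -0.4, -0.6]
gripper_width: 0.517
gripper_force: 0.0
time_s: 12.35
position: [0.3666, 0.3225, 0.0269]
ee_rot: [3.141, -0.0, 2.234]
wrist_force: [-0.8, -1.1, -0.3]
gripper_width: 0.328
gripper_force: 29.5
time_s: 12.75
position: [0.367, 0.3225, 0.0923]
ee_rot: [3.139, -0.0, 2.234]
wrist_force: [0.4, -0.1, -0.8]
gripper_width: 0.328
gripper_force: 29.8
move tx -30.59 ty 12.28 tz 0.25 roll -25.0
move tx -30.59 ty 12.28 tz 0.25 roll 65.0
```

```bash
python3 -m inch '[{"tx":-30.6,"ty":12.3,"tz":0,"roll":-25},{"tx":-30.6,"ty":12.3,"tz":0,"roll":-25},{"tx":-30.6,"ty":12.3,"tz":0,"roll":-25},{"tx":-30.6,"ty":12.3,"tz":0,"roll":-25},{"tx":-30.6,"ty":12.3,"tz":0,"roll":-25},{"tx":-30.6,"ty":12.3,"tz":0,"roll":-25},{"tx":-30.6,"ty":12.3,"tz":0,"roll":-25},{"tx":-30.6,"ty":12.3,"tz":0,"roll":-25}]' >/dev/null; python3 -m inch '[{"tx":0,"ty":0,"tz":0,"roll":0},{"tx":0,"ty":0,"tz":0,"roll":0}]' >/dev/null; python3 -c "
from h import *
st();rows(652,157,28.5,153)
c=robot.capture('wrist');cv2.imwrite('pics/w11.png',c['frame'][:,:,::-1])
"
```

```text
t 13.75 [650.2 158.3  90.3] [-1.800e+02 -1.000e-01  1.532e+02] [-0.6  0.3 -0. ] 0.328 29.8 [ 0.04  0.79 -0.59  1.82  0.64  0.72  0.2 ]
move tx -0.23 ty -0.03 tz 6.18 roll 0.2
```

View pics/w11.png

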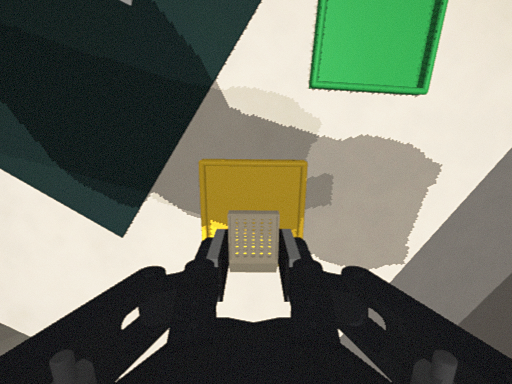

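The cassette at (254,240) is held level over the yellow tray (200–306,160–), aligned and centred sideways. I'll lower it and release.

```bash
python3 -m inch '[{"tx":-0.1,"ty":0,"tz":3,"roll":0},{"tx":-0.1,"ty":0,"tz":5.2,"roll":0},{"tx":-0.1,"ty":0,"tz":6.1,"roll":0},{"tx":-0.1,"ty":0,"tz":6.1,"roll":0},{"tx":-0.1,"ty":0,"tz":6.1,"roll":0}]' && python3 -m inch '[{"tx":0,"ty":0,"tz":0,"roll":0},{"tx":0,"ty":0,"tz":0,"roll":0},{"tx":0,"ty":0,"tz":-1,"roll":0},{"tx":0,"ty":0,"tz":-4,"roll":0},{"tx":0,"ty":0,"tz":-6.5,"roll":0},{"tx":0,"ty":0,"tz":-6.5,"roll":0}]' 0.43 && python3 -c "
from h import *
st();rows(462,157,90,130)"
```

```text
time_s: 14.3
position: [0.6525, 0.1576, 0.0309]
ee_rot: [3.141, 0.0, 2.672]
wrist_force: [0.6, 0.3, -0.3]
gripper_width: 0.328
gripper_force: 29.8
time_s: 14.9
position: [0.6544, 0.1576, 0.0997]
ee_rot: [3.137, 0.004, 2.671]
wrist_force: [-0.1, 0.0, 0.5]
gripper_width: 0.428
gripper_force: 0.0
t 14.90 [654.4 157.6  99.7] [179.8   0.2 153. ] [-0.1  0.   0.5] 0.428 0.0 [ 0.05  0.78 -0.59  1.81  0.63  0.73  0.21]
move tx 17.12 ty -8.79 tz 0.86 roll 23.0
```

```bash
python3 -m inch '[{"tx":17.1,"ty":-8.8,"tz":0,"roll":23},{"tx":17.1,"ty":-8.8,"tz":0,"roll":23},{"tx":17.1,"ty":-8.8,"tz":0,"roll":23},{"tx":17.1,"ty":-8.8,"tz":0,"roll":23},{"tx":17.1,"ty":-8.8,"tz":0,"roll":23},{"tx":17.1,"ty":-8.8,"tz":0,"roll":23},{"tx":17.1,"ty":-8.8,"tz":0,"roll":23}]' 0.52 >/dev/null; python3 -c "
from h import *
st()
c=robot.capture('wrist');cv2.imwrite('pics/w12.png',c['frame'][:,:,::-1])
H,S,V=cv2.split(cv2.cvtColor(c['frame'],cv2.COLOR_RGB2HSV))
b=np.zeros(V.shape,bool);b[150:330,220:285]=1
print(rect(c,b&(V>110),.008,2))
rows(462,157,26.5,130)
"
```

```text
t 15.60 [461.8 156.2  95.5] [179.9   0.  130. ] [ 0.6 -0.3 -0.5] 0.523 0.0 [-0.16  0.61 -0.4   2.25  0.63  0.39 -0.39]
[([253.0, 205.0], [460.3999938964844, 158.1999969482422], [28.2, 37.4], 130.0, [128, 127, 123])]
move tx 0.06 ty 0.06 tz 6.88 roll -0.0
```

View pics/w12.png

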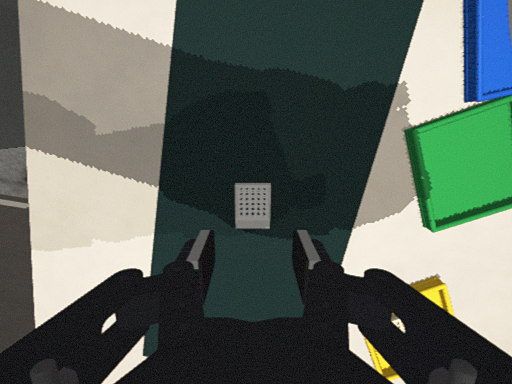

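The white cassette (253,205), neutral grey-white in colour, is centred between the fingers. I'll pick it up.

```bash
python3 -m inch '[{"tx":0.1,"ty":0,"tz":3,"roll":0},{"tx":0.1,"ty":0,"tz":5.8,"roll":0},{"tx":0.1,"ty":0,"tz":6.9,"roll":0},{"tx":0.1,"ty":0,"tz":6.9,"roll":0}]' && python3 -m inch '[{"tx":0,"ty":0,"tz":0,"roll":0},{"tx":0,"ty":0,"tz":0,"roll":0},{"tx":0,"ty":0,"tz":0,"roll":0},{"tx":0,"ty":0,"tz":0,"roll":0}]' 0.2 30  && python3 -m inch '[{"tx":0,"ty":0,"tz":-3,"roll":0},{"tx":0,"ty":0,"tz":-6,"roll":0},{"tx":0,"ty":0,"tz":-6.5,"roll":0},{"tx":0,"ty":0,"tz":-6.5,"roll":0}]'; python3 -c "
from h import *
rows(569.3,292,90,149.6)
"
```

```text
time_s: 16.05
position: [0.46, 0.1566, 0.0245]
ee_rot: [-3.14, -0.0, 2.27]
wrist_force: [-0.1, 0.0, -0.9]
gripper_width: 0.522
gripper_force: 0.0
time_s: 16.45
position: [0.4601, 0.1565, 0.0268]
ee_rot: [3.141, 0.0, 2.269]
wrist_force: [-0.2, 0.6, -0.6]
gripper_width: 0.33
gripper_force: 29.6
time_s: 16.85
position: [0.4604, 0.1564, 0.0923]
ee_rot: [3.139, 0.001, 2.268]
wrist_force: [-0.5, -0.6, -0.5]
gripper_width: 0.325
gripper_force: 29.8
move tx 3.40 ty 17.06 tz 0.27 roll -19.6
```

```bash
python3 -m inch '[{"tx":3.4,"ty":17.1,"tz":0,"roll":-19.6},{"tx":3.4,"ty":17.1,"tz":0,"roll":-19.6},{"tx":3.4,"ty":17.1,"tz":0,"roll":-19.6},{"tx":3.4,"ty":17.1,"tz":0,"roll":-19.6},{"tx":3.4,"ty":17.1,"tz":0,"roll":-19.6},{"tx":3.4,"ty":17.1,"tz":0,"roll":-19.6},{"tx":3.4,"ty":17.1,"tz":0,"roll":-19.6}]' >/dev/null; python3 -c "
from h import *
st();rows(569.3,292,30,149.6)
c=robot.capture('wrist');cv2.imwrite('pics/w13.png',c['frame'][:,:,::-1])
"
```

```text
t 17.55 [567.6 291.2  90.2] [-179.8   -0.   149.6] [ 0.3 -0.6 -0.8] 0.329 29.8 [-0.2   0.76 -0.57  1.9   0.64  0.67 -0.12]
move tx -0.11 ty 0.17 tz 6.02 roll 0.0
```

View pics/w13.png

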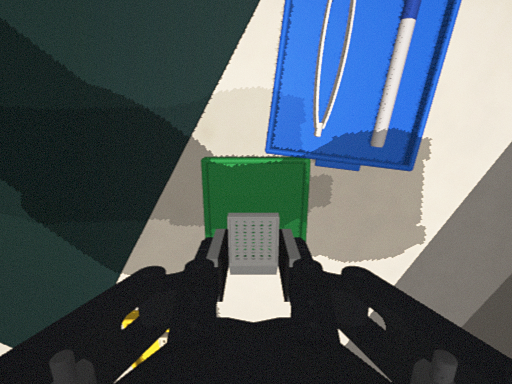

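The white cassette (254,242) is over the green tray (202–310,157–), aligned with it. The forceps and pen ends lie inside the blue tray. I'll lower, release, retreat and look once more.

```bash
python3 -m inch '[{"tx":-0.1,"ty":0.1,"tz":3,"roll":0},{"tx":-0.1,"ty":0.1,"tz":5.2,"roll":0},{"tx":-0.1,"ty":0.1,"tz":6.1,"roll":0},{"tx":-0.1,"ty":0.1,"tz":6.1,"roll":0},{"tx":-0.1,"ty":0.1,"tz":6.1,"roll":0}]' && python3 -m inch '[{"tx":0,"ty":0,"tz":0,"roll":0},{"tx":0,"ty":0,"tz":0,"roll":0},{"tx":0,"ty":0,"tz":-1,"roll":0},{"tx":0,"ty":0,"tz":-4,"roll":0},{"tx":0,"ty":0,"tz":-8,"roll":0},{"tx":0,"ty":0,"tz":-12,"roll":0},{"tx":0,"ty":0,"tz":-17,"roll":0},{"tx":0,"ty":0,"tz":-20,"roll":0}]' 0.43 && python3 -m inch '[{"tx":-5,"ty":-5,"tz":0,"roll":0},{"tx":-10,"ty":-10,"tz":0,"roll":0},{"tx":-12,"ty":-12,"tz":0,"roll":0},{"tx":-12,"ty":-12,"tz":0,"roll":0},{"tx":-12,"ty":-12,"tz":0,"roll":0}]' ; python3 -c "
from h import *
c=robot.capture('wrist')['frame'];d=robot.capture('side')['frame'];s=robot.capture('scene')['frame']
im=np.vstack([np.hstack([cv2.resize(d[120:230,165:405],(480,220)),cv2.resize(s[130:280,130:350],(320,220))]),np.hstack([c,np.zeros((384,288,3),np.uint8)])])[:600]
cv2.imwrite('pics/f14.png',im[:,:,::-1])"
```

```text
time_s: 18.1
position: [0.5701, 0.293, 0.0309]
ee_rot: [3.141, 0.0, 2.612]
wrist_force: [-0.4, -0.1, 0.7]
gripper_width: 0.329
gripper_force: 29.8
time_s: 18.9
position: [0.5703, 0.2938, 0.235]
ee_rot: [3.138, 0.002, 2.612]
wrist_force: [0.7, 0.8, 0.5]
gripper_width: 0.431
gripper_force: 0.0
time_s: 19.4
position: [0.6139, 0.124, 0.2308]
ee_rot: [-3.14, 0.001, 2.606]
wrist_force: [0.1, -0.2, -0.2]
gripper_width: 0.43
gripper_force: 0.0
```

View pics/f14.png

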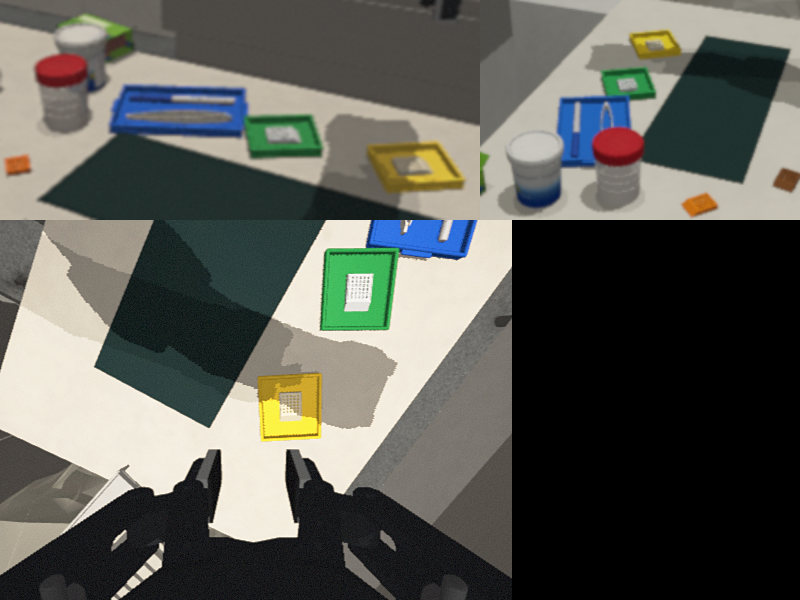

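All three views show the mat empty. The white cassette lies flat in the green tray (359,290), the cream one flat in the yellow tray (290,405), and the pen and forceps flat in the blue tray. The jar and cup have not moved.

```bash
python3 -c "
from cell import robot
print(robot.close_job())"
```

```text
the job is handed in; nothing more can be done
None
```

The job is handed in at about 20 s: the pen and forceps lie flat in the blue tray, the cream cassette in the yellow tray and the white one in the green, and in the last pictures the jar and cup stand where they were.

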